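# Unhook the sprung-keeper cutlery basket and stand it in its drip tray

## Robot

A 6-joint arm with a two-finger parallel gripper is mounted at the origin on a cart in front of the work surface, level with it; the furniture and walls round the work are solid. World frame = base frame: x ahead of the robot, y to its left, z up, the work surface at z = 0. Lengths are in mm, angles in degrees, forces in N, time in s.
With the tool pointing down it reaches from about 300 to 850 mm from the base axis. Payload 4.2 kg.
Tool frame: the origin (TCP) lies at the very end of the fingers, on their centre line; the grasp point (between the pads) lies 19 mm behind it; x points along the fingers, z is the direction in which the jaws open and shut, and the axes are right-handed (so a half turn about x gives the same grasp; the last joint's range is limited). The gripper opens to 91 mm and grips with 3 to 60 N. Pads are 32 mm wide; open, the fingers measure 118 mm over their backs; the gripper's body (76 mm by 178 mm) begins 60 mm behind the grasp point.
Start: joints at [66.864, 18.312, 89.639, -0, 72.044, -1.146], TCP at [215.31, 533.183, 213.976] pointing down, gripper open.
Joint ranges: [-177.97, 177.97], [-48.28, 115.42], [12.27, 149.76], [-77.06, 257.06], [2.81, 150.46], [-146.56, 146.56]. Speed limits (degrees/s): [147.25, 147.25, 180, 180, 180, 180].

## Interface

Orientations are given as [roll, pitch, yaw] about the fixed x, y, z axes, in that order (R = Rz(yaw) Ry(pitch) Rx(roll)).
In Python, from workcell import state, grab_frame, camera_info, env, search_frame, place_of gives the robot as it stands.
- The arm moves only by the tool drive_tool, never from a script. Its argument "plan" is a list of rows, each a list of 7 numbers: the turn, a rotation vector about the world's x, y, z in degrees, then the shift along the world's x, y, z in mm, then the finger opening in mm, from 0 to 91.2. In form: [[wx, wy, wz, dx, dy, dz, jaw], ...]. A call has 1 to 10 rows; each row is the pose to reach, as a shift and turn from the pose measured when the call began; what a row does not reach only later rows make up. A row lasts 1/8 s, in which the tool goes at most 62.5 mm and 10.7 degrees, less where a joint would pass 70% of its speed; a pose out of reach is approached as far as the arm can. A call with a gripper value outside its range is refused whole. The fingers move at their own pace and stop on an object; "grip_force" is the grip in N (left out, the last holds). Time passes only in rows, so rows that repeat a pose let the fingers close. It gives the time, the measured TCP pose, the force and the opening at its end, in the units of the state.
- state(): the state, without advancing time (a new reading comes with each control period).
- grab_frame(name): name is "side" or "top" or "wrist"; returns the picture (480x640x3 uint8, red, green, blue); there is no depth.
- camera_info(name): a dict with "intrinsics" (3x3 intrinsics, pixels), "origin" and "orientation" of the camera in the world; the wrist camera has in their place "hand_eye" (4x4, takes a point from camera to tool coordinates, whose origin is the TCP and whose axes are the tool frame's). Camera axes: x right, y down, z forward; pixel columns grow to the right and rows downward; lengths in mm; the calibration is good to about 2 mm. The wrist camera is an equidistant fisheye: a pixel r from the principal point sees the ray r / f radians off the axis. A picture is of the moment at which its call begins: read the wrist's pose just before it. camera_info takes no time and is no camera call.
- env.job_done(): hands the job in, once; it reports no verdict.
Trained networks look in the newest picture that a camera, given by its name, has taken for a name from the list of things; names that differ only in an ending like _2 or _b are one class to them, and where a whole thing is asked for, a point or a joint stands for the part that bears it (a point fixed in the world has none). Each returns a list of dicts, best first, with "p" (0 to 1); they miss things now and then, are a little off and sometimes report something else, mostly with a low value. They report only what shows in the picture. A call takes as long as a camera call. They do not tell look-alikes from the thing itself.
- search_frame(camera, label): "rect" ([left, top, right, bottom] as shares, 0 to 1, of the picture: columns of its width, rows of its height, round what is visible of it).
- place_of(camera, label): "location" ([column, row] as shares, 0 to 1, of the picture: columns of its width, rows of its height: a listed point, or the origin of a listed thing).
The state is a dict: "time_s": time; "qpos": joint angles; "qvel": joint speeds; "effort": joint torques, N m; "ee_pos": TCP position; "ee_rot": TCP orientation; "force": force on the tool from outside, world axes, zero at the start; "torque": the same for the moment, N m; "gripper_width": finger opening in mm.
Only numpy, scipy, OpenCV 4.12 (cv2) and the standard library are available. Lean on these libraries where they do the work, as an engineer would, in place of code of your own. Each camera call takes 0.05 s, during which the arm holds its last target. There are 200 camera calls.

## Task

Take the little white wire basket off its deep hook: lift its hanging bar up past the hook's tip, pushing the orange spring keeper up only gently, and draw it out towards the front of the stand. Then stand the basket upright and flat inside the grey drip tray, gently, let go of it, and leave the other things where they are.

Things in the scene. Friction and masses are not known exactly. Their poses are not given: they have to be found in the camera images.
- basket: White wire cutlery basket, 80 (x) x 110 (y) x 55 (z) mm, 0.13 to 0.21 kg; origin at the centre of its underside, z up. A loop of 6 mm steel bar behind its back wall (+x) hangs on the hook; two small black feet at its back, 16 mm above the underside, reach to x = +76 mm and lean on the post while it hangs. A green grip block stands over its middle.
- basket_grip (a point): Centre of the basket's green grip block, 125 mm above its underside, over its centre: 44 mm along the basket's x, 12 mm thick along y, 32 mm high; steel legs run down from it to the rim in front and behind. Grasp it from above with the fingers on its y sides, firmly: the spring's force acts 68 mm behind it.
- hang_bar (a point): Middle of the hanging bar, a level 6 mm round bar, 60 mm along the basket's y between the arms of its closed loop; 68 mm behind the basket's centre, 80 mm above its underside. From rest it rises freely by 39 to 81 mm (differs, must be felt), meets the keeper, must push it up 6 to 7 mm more (6 to 7 N; friction on it adds when drawing) to pass the tip, and can then be drawn to the stand's -x.
- hook_stand: Fixed stand: dark base 115 x 120 x 12 mm, steel post 56 mm wide, 282 mm high; origin on the worktop under the post's front face, z up; the hook's open side looks to its -x. Hook and keeper take no more than 15 N from the basket, and 5 N from the robot.
- hook_crook (a point): Middle of the crook's floor, on which the bar lies (its centre 3 mm higher). The hook is 12 mm wide. The crook is 12 mm deep in x at its floor, from post to tip, where bar and feet have 0.5 mm of play; 8 mm higher up the tip stands 6 mm further out, giving 6 mm of play. The tip ends 26 mm in front of the post; its orange sleeve is set anew each time, unmeasured: top 45 to 87 mm above this floor.
- keeper_rail (a point): Point on the post's front face, 200 mm above the worktop, on the line the orange keeper slides along. The keeper (66 mm wide, 33 mm high, arm 44 mm out, its last 15 mm a ramp) sits on the tip, wherever that is, and closes the hook. It slides straight up against a spring: 1 N at first, 0.8 N more per mm, 22 mm at most. The rail does not move; the keeper itself is not measured.
- drip_tray: Grey drip tray, fixed, 98 (x) x 128 (y) x 12 mm high outside, walls 4 mm, floor 4 mm thick; inside 90 x 120 mm, so the basket has 5 mm to spare on each side, either way round. Origin at the centre of its underside.
- kitchen_timer: White kitchen timer, 68 x 67 x 58 mm, a bystander; origin at the centre of its underside.
- salt_mill: Salt mill with white cap, 51 mm across, 124 mm high, a bystander; origin at the centre of its underside.
- mug: Cream mug, 78 x 116 x 101 mm, handle along its -y, a bystander; origin at the centre of its underside.
- fish_tin: Flat round tin, 86 mm across, 40 mm high, a bystander; origin at the centre of its underside.
There are look-alikes about, which are no part of the job. Several things have the shape of the drip_tray; the one meant has the colours described above.

How it is judged (in metres and radians):
On the way:
1. the basket is off the hook: its hanging bar is in front of the tip and it touches the stand no more (x of hang_bar in the frame of hook_stand below -0.04 m and contact force between basket and hook_stand below 0.2 N), for 0.1 s.
At the end, for the whole second after the job is handed in: The basket stands inside the drip tray, its underside on the tray's floor (within 4 mm), its centre within 11 mm of the tray's, upright within 0.06 rad, its sides along the tray's sides (either way round, within 0.2 rad), released and at rest (horizontal distance between basket and drip_tray below 0.011 m and z of basket in the frame of drip_tray between 0 and 0.008 m and angle between basket's own z axis and vertical below 0.06 rad and angle between the x axis of basket and the x axis of drip_tray, either way round below 0.2 rad and linear speed of basket below 0.02 m/s); the robot touches nothing.
It fails at once if the basket presses on the hook stand or its keeper with more than 15 N (contact force between basket and hook_stand above 15 N).
It fails at once if the basket strikes or presses the drip tray with more than 30 N (contact force between basket and drip_tray above 30 N).
It fails at once if the robot itself pushes the hook stand or its keeper with more than 5 N (contact force between any of the arm, the fingers and hook_stand above 5 N).
It fails at once if a bystander is moved by more than 20 mm (distance of any of kitchen_timer, salt_mill, mug, fish_tin from where it was at the start of the episode above 0.02 m).
It also fails if it takes over 61 s, if anything falls off the work surface, if the arm or the gripper's body presses on something with over 40 N, if the wrist force passes 120 N, or if a joint passes its speed limit or range.

## Working session

There is one attempt and no reset: what is moved stays moved. The work goes in short steps, Python scripts to look and compute and a tool call to move; the robot and the scene stay as the last step left them, time stands still between calls to the robot, and variables do not carry over. Pictures are saved under pics/ and viewed, about 8 in all and at most 12, crops included, and the job is handed in when it is done.

Besides the shell and the picture viewer there is one more tool, called after "Request:" as name(argument=value, ...) on one line, values as JSON. drive_tool: Moves the arm, as the interface text tells. Its arguments: {"type":"object","properties":{"plan":{"type":"array"},"grip_force":{"type":"number"}},"required":["plan"]}

```bash
mkdir -p pics; ls
cat > h.py <<'E'
import numpy as np, cv2
from scipy.spatial.transform import Rotation as R
from workcell import *
def save(n,im): cv2.imwrite(f'pics/{n}.png',im[:,:,::-1])
E
python3 - <<'E'
from h import *
print(state())
for c in ("side","top"):
    im=grab_frame(c); save(c,im); print(c,camera_info(c))
    for l in ("basket","basket_grip","hang_bar","hook_stand","hook_crook","keeper_rail","drip_tray"):
        print(l,[(np.round(np.array(d['location'])*[640,480],1).tolist(),round(d['p'],2)) for d in place_of(c,l)][:4])
print(camera_info("wrist"))
print(state()['time_s'])
E
```

```text
pics
{'time_s': 0.0, 'qpos': array([ 6.68651954e+01,  1.83530532e+01,  8.97061289e+01, -2.94038329e-03,
        7.20436662e+01, -1.14659866e+00]), 'qvel': array([ 0.04586535, -0.13589272, -0.1051087 ,  0.0247056 ,  0.02458275,
        0.08488943]), 'effort': array([ 7.38797098e-04, -4.12459910e+01, -2.31981021e+01,  7.25237536e-02,
        4.57353937e-02, -1.47010137e-04]), 'ee_pos': array([215.11279195, 532.70532017, 213.10800336]), 'ee_rot': array([-179.589619  ,   89.89711368, -111.57691592]), 'force': array([-0.25381968,  0.41054297, -1.03929981]), 'torque': array([0.00525203, 0.05234274, 0.01833292]), 'gripper_width': 91.24137274840886}
side {'intrinsics': array([[621.16650885,   0.        , 312.23489547],
       [  0.        , 621.16650885, 228.25836711],
       [  0.        ,   0.        ,   1.        ]]), 'origin': array([ 829.94049864,  810.43092093, 1357.0537441 ]), 'orientation': array([-1.41829111e+02, -7.09552192e-02,  1.62506020e+02])}
basket [([338.4, 284.9], 0.65), ([372.9, 271.1], 0.59)]
basket_grip [([338.7, 254.5], 0.62)]
hang_bar [([317.0, 278.0], 0.92)]
hook_stan
[... 666 characters left out ...]
ook [([258.8, 230.1], 0.61)]
keeper_rail [([254.8, 227.2], 0.62)]
drip_tray [([400.5, 274.2], 0.94), ([337.9, 236.0], 0.77), ([388.9, 188.6], 0.46), ([266.1, 257.5], 0.44)]
{'intrinsics': array([[371.64829954,   0.        , 321.85530414],
       [  0.        , 371.64829954, 240.9038364 ],
       [  0.        ,   0.        ,   1.        ]]), 'hand_eye': array([[ 5.08667772e-04, -2.82371992e-01,  9.59304852e-01,
        -1.68465484e+02],
       [ 5.96407781e-04, -9.59304720e-01, -2.82372269e-01,
         7.89673646e+01],
       [ 9.99999693e-01,  7.15770552e-04, -3.19558541e-04,
        -9.01854200e-01],
       [ 0.00000000e+00,  0.00000000e+00,  0.00000000e+00,
         1.00000000e+00]])}
0.8
```

View pics/side.png

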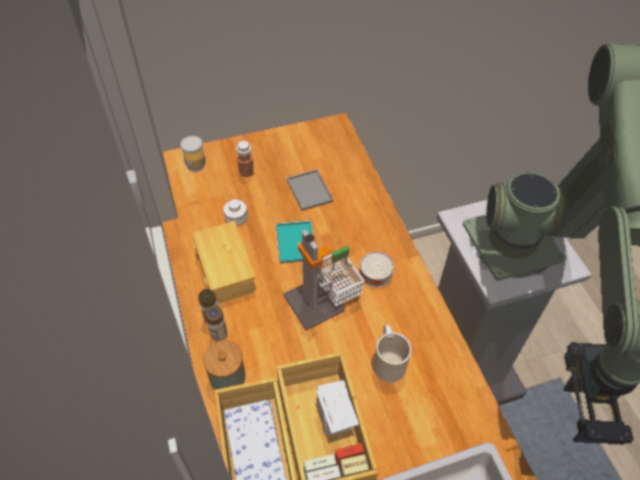

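View pics/top.png

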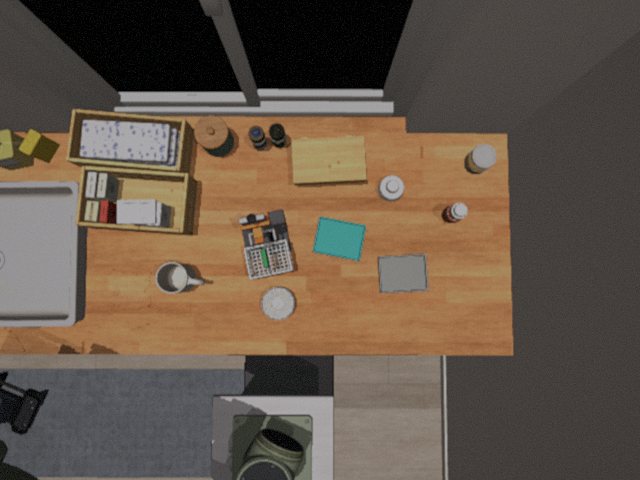

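The side view shows the grey tray at (310,189), with the teal look-alike at (295,242). In the top view they are at (403,273) and (340,239). The basket hangs at side (338,280) and top (268,258), with its green grip at side (335,255) and top (264,258). The fish tin is just in front of it, and the mug is at top (175,278). I pick the grey tray.

```bash
cat >> h.py <<'E'
def ray(c,uv):
    I=camera_info(c);K=I['intrinsics'];d=np.linalg.solve(K,[*uv,1.])
    Rm=R.from_euler('xyz',I['orientation'],degrees=True).as_matrix()
    d=Rm@d; return np.array(I['origin']),d/np.linalg.norm(d)
def plane(c,uv,z):
    o,d=ray(c,uv); return o+d*(z-o[2])/d[2]
def tri(a,b):
    (o1,d1),(o2,d2)=ray("side",a),ray("top",b)
    s=np.linalg.lstsq(np.c_[d1,-d2],o2-o1,rcond=None)[0]
    p,q=o1+s[0]*d1,o2+s[1]*d2
    return (p+q)/2,np.linalg.norm(p-q)
def proj(c,P):
    I=camera_info(c);Rm=R.from_euler('xyz',I['orientation'],degrees=True).as_matrix()
    p=Rm.T@(np.array(P)-I['origin']); p=I['intrinsics']@p; return p[:2]/p[2]
E
python3 - <<'E'
from h import *
pr=lambda *a:print(*[np.round(x,1) if not isinstance(x,str) else x for x in a])
for n,a,b in [("grip",(338.7,254.5),(263.3,259.4)),("bar",(317,278),(263.3,232.4)),("crook",(316,275.3),(258.8,230.1)),("rail",(312.3,260.6),(254.8,227.2)),("stand",(313,303.9),(263.7,229.5)),("basket",(338.4,284.9),(268.7,257.2))]: pr(n,*tri(a,b))
im=cv2.imread('pics/top.png'); 
# grey tray: low saturation within ROI
def rect(mask,x0,y0):
    cs,_=cv2.findContours(mask.astype(np.uint8),0,2); c=max(cs,key=cv2.contourArea); r=cv2.minAreaRect(c); b=cv2.boxPoints(r)+[x0,y0]; return r,b
x0,y0=365,240; roi=cv2.cvtColor(im[240:305,365:440],cv2.COLOR_BGR2HSV)
r,b=rect((roi[...,1]<90),x0,y0); pr("rect px",b)
W=np.array([plane("top",p,10)[:2] for p in b]); pr("tray",W,W.mean(0),np.linalg.norm(W-np.roll(W,1,0),axis=1))
e=W-np.roll(W,1,0); pr(np.degrees(np.arctan2(e[:,1],e[:,0])))
# orange keeper in top, dark base
top=im[190:300,215:320]; side=cv2.imread('pics/side.png')[210:340,270:400]
save('crop',cv2.resize(np.hstack([cv2.resize(top,(390,390),interpolation=2),cv2.resize(side,(390,390),interpolation=2)]),None,fx=1,fy=1)[:,:,::-1])
E
```

```text
grip [506.1   9.1 160. ] 7.4
bar [569.5  18.4 102.4] 5.6
crook [573.8  26.4 127.3] 3.7
rail [578.7  26.9 189.8] 5.0
stand [584.5  28.5   6.2] 9.1
basket [510.2  11.2  33.8] 6.3
rect px [[377.2 256.2]
 [426.  253.3]
 [428.2 290.5]
 [379.4 293.4]]
tray [[ 517.5 -276.9]
 [ 525.4 -407.2]
 [ 426.6 -411.5]
 [ 418.8 -282. ]] [ 472.1 -344.4] [ 98.8 130.6  98.9 129.8]
[   3.   -86.5 -177.5   93.5]
```

View pics/crop.png

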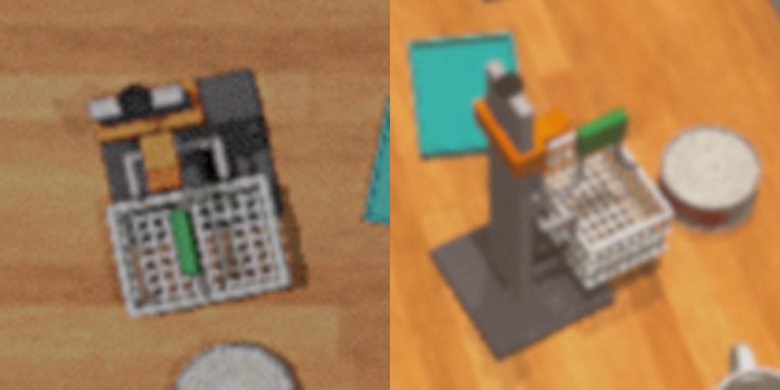

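The crops show the green block running along the basket's x, with the orange keeper over the bar and the fish tin in front and below. Next I refine the grip point and yaw from colour, then move above it.

Run:
```python
from h import *
pr=lambda *a:print(*[np.round(x,1) if not isinstance(x,str) else x for x in a])
C={}
for c,(x0,y0,x1,y1) in (("side",(320,235,360,275)),("top",(250,235,285,290))):
    im=cv2.imread(f'pics/{c}.png')[y0:y1,x0:x1]; h=cv2.cvtColor(im,cv2.COLOR_BGR2HSV)
    m=((h[...,0]>45)&(h[...,0]<80)&(h[...,1]>110)); p=np.argwhere(m)[:,::-1]+[x0,y0]; C[c]=p.mean(0); pr(c,len(p),C[c])
    if c=="top":
        r=cv2.minAreaRect(p.astype(np.float32)); b=cv2.boxPoints(r); W=np.array([plane("top",q,165)[:2] for q in b]); e=W-np.roll(W,1,0); pr(np.hypot(*e.T),np.degrees(np.arctan2(e[:,1],e[:,0])))
    im=cv2.imread(f'pics/{c}.png')[200:320,220:360]; h=cv2.cvtColor(im,cv2.COLOR_BGR2HSV)
g,err=tri(C["side"],C["top"]); pr("grip",g,err)
pr("edge base",plane("top",(215+250/390*105,190+70*110/390),12),plane("top",(215+283/390*105,190+215*110/390),12))
pr("front rim",plane("top",(215+130/390*105,190+315*110/390),90),plane("top",(215+292/390*105,190+285*110/390),90))
print(R.from_euler('xyz',state()['ee_rot'],degrees=True).as_matrix().round(2))
# target: x down, z=+y rotated by yaw
for yaw in (12,192):
    z=np.array([-np.sin(np.radians(yaw)),np.cos(np.radians(yaw)),0]);x=np.array([0,0,-1.]);T=np.c_[x,np.cross(z,x),z]
    Rc=R.from_euler('xyz',state()['ee_rot'],degrees=True); pr(yaw,(R.from_matrix(T)*Rc.inv()).as_rotvec(degrees=True), T[:,1])
```

```text
side 70 [340.1 251.6]
top 77 [264.7 257.2]
[21.6 72.3 21.7 72.3] [ 81.7  -7.8 -98.3 172.1]
grip [506.8   6.5 168.9] 1.6
edge base [641.4 -23.1  12. ] [531.7 -47.6  12. ]
front rim [456.6  50.7  90. ] [477.9 -58.2  90. ]
[[ 0.   -0.93  0.37]
 [ 0.    0.37  0.93]
 [-1.   -0.    0.  ]]
12 [-0.  0. 34.] [-1.  -0.2 -0. ]
192 [   0.    0. -146.] [1.  0.2 0. ]
```

Request:
drive_tool(plan=[[0,0,0,0,0,60,91],[0,0,8,30,-50,100,91],[0,0,12,50,-110,100,91],[0,0,16,80,-170,100,91],[0,0,20,105,-230,100,91],[0,0,24,130,-290,100,91],[0,0,28,160,-350,100,91],[0,0,32,185,-410,100,91],[0,0,34,205,-470,100,91],[0,0,34,225,-530,100,91]], grip_force=60)

```text
time_s: 2.05
ee_pos: [432.5, 25.3, 314.3]
ee_rot: [-82.9, 89.9, 19.1]
force: [1.2, 0.1, 0.9]
gripper_width: 91.0
```

Request:
drive_tool(plan=[[0,0,0,0,0,0,91],[0,0,0,0,0,0,91],[0,0,0,0,0,0,91]])

```text
time_s: 2.42
ee_pos: [432.2, 26.6, 314.4]
ee_rot: [-66.3, 89.9, 35.8]
force: [-0.2, -0.2, -0.0]
gripper_width: 90.6
```

```bash
cat >> h.py <<'E'
def wpose(s=None):
    s=s or state(); return np.array(s['ee_pos']),R.from_euler('xyz',s['ee_rot'],degrees=True).as_matrix()
def wray(uv,pose):
    I=camera_info("wrist");K=I['intrinsics'];H=np.array(I['hand_eye'])
    a=np.array([uv[0]-K[0,2],uv[1]-K[1,2]]);r=np.hypot(*a);th=r/K[0,0]
    d=np.array([*(a/max(r,1e-9)*np.sin(th)),np.cos(th)]); p,Rm=pose
    return p+Rm@H[:3,3],Rm@H[:3,:3]@d
def wproj(P,pose):
    I=camera_info("wrist");K=I['intrinsics'];H=np.array(I['hand_eye']);p,Rm=pose
    q=H[:3,:3].T@(Rm.T@(np.array(P)-p)-H[:3,3]); th=np.arctan2(np.hypot(q[0],q[1]),q[2]); u=q[:2]/np.hypot(q[0],q[1])*th*K[0,0]
    return u+[K[0,2],K[1,2]]
E
python3 - <<'E'
from h import *
p=wpose(); im=grab_frame("wrist"); save("w1",im); print(p[0],state()['ee_rot'],state()['qpos'],state()['time_s'])
np.savez('w1.npz',p=p[0],R=p[1])
for l in ("basket_grip","hang_bar","hook_crook","keeper_rail","hook_stand"):
    print(l,[(np.round(np.array(d['location'])*[640,480],1).tolist(),round(d['p'],2)) for d in place_of("wrist",l)][:3])
for P in ((506.8,6.5,169),(573,20,124)): print(wproj(P,p))
E
```

```text
[432.16326162  26.60779311 314.38271601] [-71.38198454  89.91797319  30.78405462] [ 1.98258426e+00  2.20102916e+00  9.56085339e+01  3.98954062e-02
  8.21185592e+01 -1.00188901e+02] 2.475
basket_grip [([287.6, 293.6], 0.87)]
hang_bar [([290.3, 332.7], 0.84), ([25.4, 253.7], 0.36)]
hook_crook [([294.3, 332.1], 0.59)]
keeper_rail [([284.9, 381.9], 0.66), ([295.0, 254.1], 0.3)]
hook_stand [([296.4, 298.2], 0.84)]
[285.3894659  298.33962346]
[290.71866223 335.45426627]
```

View pics/w1.png

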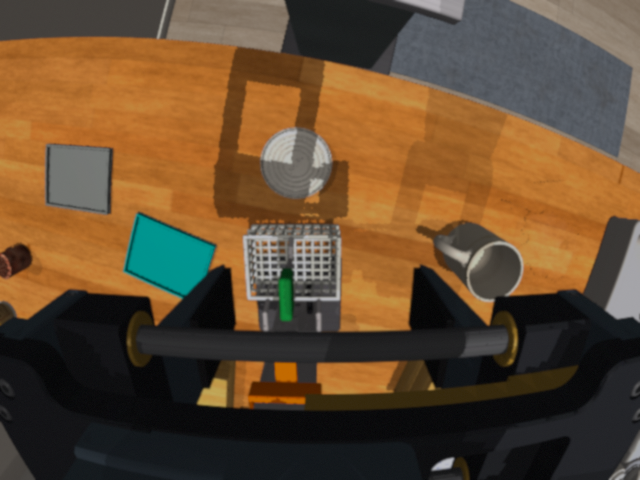

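The wrist view shows the green grip at about (286,295), the basket rim at (245–340, 230–300), the orange keeper at (285,385) and the grey tray at (80,178). Refining from this view.

Run:
```python
from h import *
pr=lambda *a:print(*[np.round(x,1) if not isinstance(x,str) else x for x in a])
d=np.load('w1.npz');pose=(d['p'],d['R']); im=cv2.imread('pics/w1.png');h=cv2.cvtColor(im,cv2.COLOR_BGR2HSV)
m=((h[...,0]>45)&(h[...,0]<80)&(h[...,1]>110)); m[:, :250]=0; m[:,330:]=0
p=np.argwhere(m)[:,::-1]; pr(len(p),p.mean(0),p.min(0),p.max(0))
# three-ray least squares
rs=[ray("side",(340.1,251.6)),ray("top",(264.7,257.2)),wray(p.mean(0),pose)]
A=sum(np.eye(3)-np.outer(v,v) for o,v in rs);b=sum((np.eye(3)-np.outer(v,v))@o for o,v in rs);g=np.linalg.solve(A,b)
pr("grip",g,[np.linalg.norm((np.eye(3)-np.outer(v,v))@(g-o)) for o,v in rs])
def wpl(uv,z):
    o,v=wray(uv,pose); return o+v*(z-o[2])/v[2]
pts=np.array([wpl(q,g[2]+8)[:2] for q in p]); r=cv2.minAreaRect(pts.astype(np.float32)); pr("block rect",r[0],r[1]); print(r[2])
# rim lines: side view of right & left rims; keeper edges orange
for a,b_,z in (((249,300),(340,299),g[2]-70),((247,235),(339,228),g[2]-70)): 
    v=wpl(b_,z)-wpl(a,z); pr("rim",v,np.degrees(np.arctan2(v[0],-v[1])))
o=((h[...,0]<14)&(h[...,1]>225)&(h[...,2]>150)); o[:355]=0;o[:,:240]=0;o[:,330:]=0
q=np.argwhere(o)[:,::-1]; pr("orange",len(q),q.min(0),q.max(0))
T=R.from_matrix(d['R']).as_matrix(); print("tool z",T[:,2].round(3),np.degrees(np.arctan2(-T[0,2],T[1,2])))
```

```text
690 [285.6 295.9] [278 269] [293 321]
grip [506.2   6.2 167.3] [0.7 1.4 1. ]
block rect [501.3   6.1] [52.6 13.5]
12.012393951416016
rim [-24.4 102.5   0. ] -166.6
rim [-28.6  96.2   0. ] -163.4
orange 4 [277 397] [293 397]
tool z [-0.21   0.978  0.001] 12.1369416589782
```

Request:
drive_tool(plan=[[0,0,0,30,-8,0,91],[0,0,0,74,-20,0,91],[0,0,0,74,-20,-40,80],[0,0,0,74,-20,-80,60],[0,0,0,74,-20,-100,45],[0,0,0,74,-20,-100,40],[0,0,0,74,-20,-100,40]])

```text
time_s: 3.6
ee_pos: [507.1, 6.2, 215.4]
ee_rot: [-94.3, 89.8, 7.8]
force: [0.1, -0.2, 0.5]
gripper_width: 44.1
```

Run:
```python
from h import *
p=wpose(); im=grab_frame("wrist"); save("w2",im); print(p[0],state()['ee_rot'],state()['force'])
print(np.degrees(np.arctan2(-p[1][0,2],p[1][1,2])))
g=np.array([506,6,167.]);c=np.cos(np.radians(12));s=np.sin(np.radians(12))
cr=[]
for dx in(-22,22):
  for dy in (-6,6): 
    u=wproj(g+[c*dx-s*dy,s*dx+c*dy,16],p); cr.append(u)
h=cv2.cvtColor(im,cv2.COLOR_RGB2HSV); m=((h[...,0]>45)&(h[...,0]<80)&(h[...,1]>110)); q=np.argwhere(m)[:,::-1]
print(np.round(cr,1),q.min(0),q.max(0),len(q))
for u in cr: cv2.circle(im,tuple(int(round(v)) for v in u),2,(255,0,0),-1)
save("w2c",cv2.resize(im[200:440,160:480],None,fx=2,fy=2))
```

```text
[507.12534248   6.19362074 215.42631583] [-96.06966255  89.77633389   6.05021029] [0.43504259 0.09757884 0.48130105]
12.12192569626439
[[313.8 236.4]
 [335.2 236.4]
 [314.1 306.8]
 [334.1 306.9]] [316 223] [334 299] 1347
```

View pics/w2c.png

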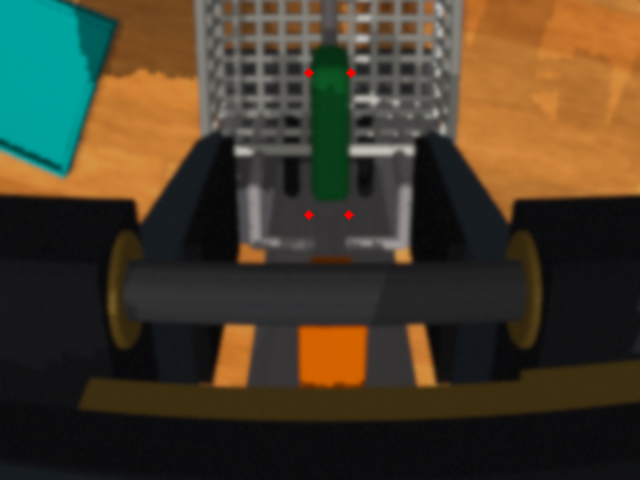

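The crop shows the block straight between the fingers, but its far edge is about 8 px short of my prediction. I'll fit x and z from the silhouette.

Run:
```python
from h import *
from scipy.optimize import least_squares
ims={}
w2=(np.array([507.125,6.194,215.426]),R.from_euler('xyz',[-96.06966255,89.77633389,6.05021029],degrees=True).as_matrix())
d=np.load('w1.npz');w1=(d['p'],d['R'])
cs=np.array([[a,b,e] for a in(-22,22) for b in(-6,6) for e in(-16,16)],float)
obs=[]
for n in('side','top','w1','w2'):
    im=cv2.imread(f'pics/{n}.png');h=cv2.cvtColor(im,cv2.COLOR_BGR2HSV); m=((h[...,0]>42)&(h[...,0]<80)&(h[...,1]>100))
    k=np.zeros_like(m); a={'side':(320,235,360,275),'top':(250,235,285,290),'w1':(250,250,330,340),'w2':(300,200,350,320)}[n]
    k[a[1]:a[3],a[0]:a[2]]=1; q=np.argwhere(m&k)[:,::-1]; obs.append(np.r_[q.min(0)-.5,q.max(0)+.5])
def pred(v):
    P=v[:3]+R.from_euler('z',v[3],degrees=True).apply(cs); o=[]
    for f in (lambda X:proj('side',X),lambda X:proj('top',X),lambda X:wproj(X,w1),lambda X:wproj(X,w2)):
        u=np.array([f(X) for X in P]); o.append(np.r_[u.min(0),u.max(0)])
    return np.array(o)
obs=np.array(obs); mm=np.array([1.9,2.4,.9,.6])[:,None]
r=least_squares(lambda v:((pred(v)-obs)*mm).ravel(),[506,6,167,12],loss='soft_l1')
print(r.x.round(1)); print(((pred(r.x)-obs)).round(1))
```

```text
[509.4   6.  153.3  11.7]
[[-3.5 -0.3  0.4  7.4]
 [-0.  11.2 -2.1 -0.1]
 [-0.3 -1.6  0.1 -0. ]
 [-1.1  0.2 -1.1  2.4]]
```

Run:
```python
from h import *
from scipy.optimize import least_squares
w2=(np.array([507.125,6.194,215.426]),R.from_euler('xyz',[-96.06966255,89.77633389,6.05021029],degrees=True).as_matrix())
d=np.load('w1.npz');w1=(d['p'],d['R'])
cs=np.array([[a,b,e] for a in(-22,22) for b in(-6,6) for e in(-16,16)],float)
obs=np.array([[331.7,246.7,349,261.7],[260.8,248.7,268.3,267.6],[277.5,268.5,293.5,321.5],[315.5,222.5,334.5,299.5]])
def pred(v):
    P=v[:3]+R.from_euler('z',v[3],degrees=True).apply(cs); o=[]
    for f in (lambda X:proj('side',X),lambda X:proj('top',X),lambda X:wproj(X,w1),lambda X:wproj(X,w2)):
        u=np.array([f(X) for X in P]); o.append(np.r_[u.min(0),u.max(0)])
    return np.array(o)
mm=np.array([1.9,2.4,.9,.6])[:,None]
for w in ([1,1,1,1],[0,0,1,1],[1,1,0,0]):
    r=least_squares(lambda v:((pred(v)-obs)*mm*np.array(w)[:,None]).ravel(),[506,6,167,12],loss='soft_l1')
    print(r.x.round(1)); print(((pred(r.x)-obs)).round(1).tolist())
```

```text
Traceback (most recent call last):
  File "h.py", line 27, in wproj
    I=camera_info("wrist");K=I['intrinsics'];H=np.array(I['hand_eye']);p,Rm=pose
ValueError: time passes only in moves, steps and waits
```

```bash
cat >> h.py <<'E'
import functools
camera_info=functools.lru_cache(None)(camera_info)
E
cat > fit.py <<'E'
from h import *
from scipy.optimize import least_squares
w2=(np.array([507.125,6.194,215.426]),R.from_euler('xyz',[-96.06966255,89.77633389,6.05021029],degrees=True).as_matrix())
d=np.load('w1.npz');w1=(d['p'],d['R'])
cs=np.array([[a,b,e] for a in(-22,22) for b in(-6,6) for e in(-16,16)],float)
obs=np.array([[331.7,246.7,349,261.7],[260.8,248.7,268.3,267.6],[277.5,268.5,293.5,321.5],[315.5,222.5,334.5,299.5]])
def pred(v):
    P=v[:3]+R.from_euler('z',v[3],degrees=True).apply(cs); o=[]
    for f in (lambda X:proj('side',X),lambda X:proj('top',X),lambda X:wproj(X,w1),lambda X:wproj(X,w2)):
        u=np.array([f(X) for X in P]); o.append(np.r_[u.min(0),u.max(0)])
    return np.array(o)
mm=np.array([1.9,2.4,.9,.6])[:,None]
for w in ([1,1,1,1],[0,0,1,1],[1,1,0,0]):
    r=least_squares(lambda v:((pred(v)-obs)*mm*np.array(w)[:,None]).ravel(),[506,6,167,12],loss='soft_l1')
    print(r.x.round(1)); print(((pred(r.x)-obs)).round(1).tolist())
E
python3 fit.py
```

```text
[506.1   6.1 159.3   9.3]
[[-1.4, -2.1, 0.5, 1.2], [-0.3, -0.7, 1.4, 0.1], [0.4, -2.9, 0.5, 0.2], [-2.7, -2.8, 2.1, 2.2]]
[509.7   6.6 152.2  11.8]
[[-2.7, -0.0, -1.1, 3.7], [-0.5, -2.0, 1.9, -1.3], [0.4, -1.7, 0.7, -0.2], [-1.3, 0.3, -0.3, 2.2]]
[505.4   7.4 158.8  -3.1]
[[-1.2, -0.3, 1.2, 0.3], [-0.1, -0.2, 0.1, 0.2], [-2.8, -3.9, 6.6, 0.1], [-7.5, -4.3, 12.2, 2.1]]
```

Request:
drive_tool(plan=[[0,0,0,0,0,-40,40],[0,0,0,0,0,-75,40],[0,0,0,0,0,-75,30],[0,0,0,0,0,-75,22],[0,0,0,0,0,-75,17],[0,0,0,0,0,-75,14]], grip_force=8)

```text
time_s: 4.4
ee_pos: [508.1, 6.4, 141.9]
ee_rot: [-94.0, 89.6, 8.1]
force: [0.2, 0.7, 0.7]
gripper_width: 14.3
```

Run:
```python
from h import *
p=wpose(); im=grab_frame("wrist"); save("w3c",cv2.resize(im[160:400,160:480],None,fx=2,fy=2)); print(p[0],state()['force'],state()['gripper_width'])
im=grab_frame("side"); save("s3",im)
print(search_frame("wrist","basket_grip")[:1])
for X in (-19,): print(wproj(p[0]+[0,0,19],p))
```

```text
[508.07275251   6.38986043 141.91507019] [1.31860875 1.20175672 0.07811821] 14.24054517207734
[{'rect': [0.3672, 0.3869, 0.6402, 0.7954], 'p': 0.72}]
[324.76932489 316.85135397]
```

View pics/w3c.png

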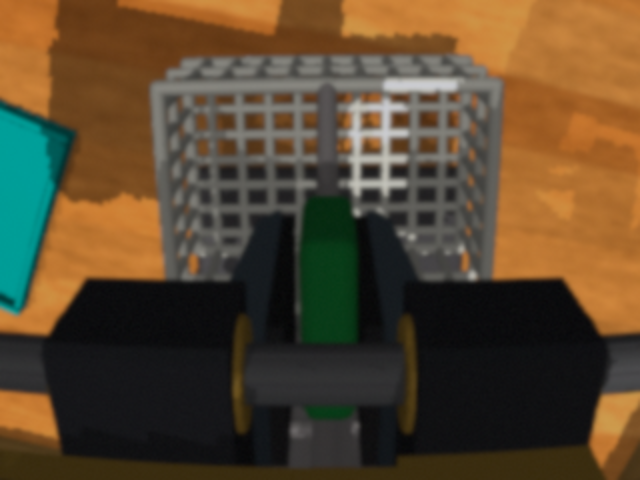

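Run:
```python
from h import *
p=wpose(); T=p[0]
f=np.array([np.cos(np.radians(12)),np.sin(np.radians(12)),0])
for ox in (-6,-3,0,3):
  for gz in (150,155,160):
    G=T+f*ox; G[2]=gz
    print(ox,gz,[round(wproj(G+f*a+[0,0,b],p)[1],1) for a,b in((-22,-16),(-22,16),(22,16))])
print("obs 258.5 279 367")
```

```text
-6 150 [np.float64(240.9), np.float64(263.3), np.float64(353.0)]
-6 155 [np.float64(243.9), np.float64(267.6), np.float64(359.2)]
-6 160 [np.float64(247.1), np.float64(272.2), np.float64(365.6)]
-3 150 [np.float64(246.7), np.float64(270.1), np.float64(358.3)]
-3 155 [np.float64(249.8), np.float64(274.6), np.float64(364.5)]
-3 160 [np.float64(253.1), np.float64(279.4), np.float64(371.1)]
0 150 [np.float64(252.5), np.float64(276.8), np.float64(363.5)]
0 155 [np.float64(255.7), np.float64(281.5), np.float64(369.8)]
0 160 [np.float64(259.2), np.float64(286.5), np.float64(376.4)]
3 150 [np.float64(258.2), np.float64(283.4), np.float64(368.6)]
3 155 [np.float64(261.6), np.float64(288.3), np.float64(374.9)]
3 160 [np.float64(265.1), np.float64(293.4), np.float64(381.6)]
obs 258.5 279 367
```

The block is centred between the fingers in x, with z ≈ 154. I'll lower 6 mm and grip firmly.

Request:
drive_tool(plan=[[0,0,0,0,0,-6,14],[0,0,0,0,0,-6,12],[0,0,0,0,0,-6,11],[0,0,0,0,0,-6,8]])

```text
time_s: 5.05
ee_pos: [507.3, 6.2, 134.9]
ee_rot: [-96.0, 89.8, 6.1]
force: [0.5, 0.8, -3.0]
gripper_width: 12.1
```

Request:
drive_tool(plan=[[0,0,0,0,0,0,5],[0,0,0,0,0,0,0],[0,0,0,0,0,0,0]], grip_force=60)

```text
time_s: 5.42
ee_pos: [507.4, 6.1, 134.9]
ee_rot: [-97.2, 89.8, 4.9]
force: [-0.3, -0.6, -2.8]
gripper_width: 11.7
```

```bash
python3 -c "
from h import *
s=state();print(s)"
```

```text
{'time_s': 5.425, 'qpos': array([-6.22495044e-01,  1.59859125e+01,  1.05399082e+02,  2.75445159e-02,
        5.83745845e+01, -1.02755203e+02]), 'qvel': array([ 7.36380974e-02,  5.92986117e-03, -6.47985805e-05,  5.03768888e-02,
       -1.66532189e-01,  1.12244332e-01]), 'effort': array([-8.71242746e-02, -3.73024106e+01, -2.09090906e+01, -8.35082447e-02,
        1.73357679e-01,  4.32589019e-03]), 'ee_pos': array([507.35106212,   6.12571275, 134.87503331]), 'ee_rot': array([-97.16905924,  89.75843504,   4.94925497]), 'force': array([-0.2760529 , -0.56072917, -2.76451897]), 'torque': array([ 0.08438778, -0.07558899,  0.02741435]), 'gripper_width': 11.714082874070145}
```

Request:
drive_tool(plan=[[0,0,0,0,0,4,0],[0,0,0,0,0,8,0],[0,0,0,-1,0,13,0],[0,0,0,-2.5,-0.5,18,0],[0,0,0,-2.5,-0.5,24,0],[0,0,0,-2.5,-0.5,30,0],[0,0,0,-2.5,-0.5,33,0],[0,0,0,-2.5,-0.5,33,0]])

```text
time_s: 6.42
ee_pos: [505.0, 5.6, 168.1]
ee_rot: [-97.5, 89.7, 4.6]
force: [-0.0, -0.6, -1.2]
gripper_width: 11.5
```

Run:
```python
from h import *
im=grab_frame("side"); s=state(); print(s['ee_pos'],s['force'],s['torque'],s['gripper_width'])
save("s4",cv2.resize(im[200:330,250:410],None,fx=4,fy=4,interpolation=2))
```

```text
[504.81881273   5.64372481 167.84976503] [-0.92233445  0.37474289 -2.2295164 ] [ 0.02957376  0.03669674 -0.01593305] 11.667637959006656
```

View pics/s4.png

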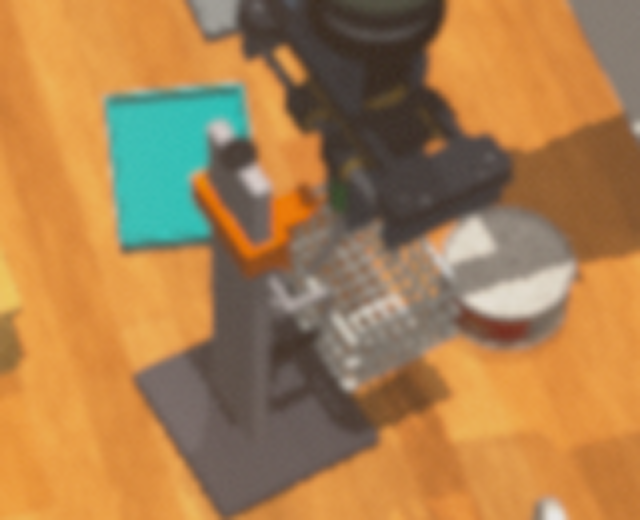

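The view shows the basket held level and hanging free of the crook, with the bar at (300,295) and the keeper's arm still well above it at (270,240). I'll keep feeling upward in small steps.

Request:
drive_tool(plan=[[0,0,0,0,0,2,0],[0,0,0,0,0,4,0],[0,0,0,0,0,6,0],[0,0,0,0,0,6,0]])

```text
time_s: 6.98
ee_pos: [505.0, 5.6, 174.1]
ee_rot: [-97.7, 89.7, 4.4]
force: [0.4, 0.4, -2.0]
gripper_width: 11.9
```

```bash
python3 -c "
from h import *
s=state();print(s['ee_pos'],s['force'],s['torque'])"
```

```text
[504.95440061   5.64386492 174.07265055] [ 0.37232793  0.38077472 -2.03606192] [0.03876057 0.07679692 0.00123221]
```

Request:
drive_tool(plan=[[0,0,0,0,0,2,0],[0,0,0,0,0,4,0],[0,0,0,0,0,5,0],[0,0,0,0,0,5,0]])

```text
time_s: 7.48
ee_pos: [505.0, 5.7, 179.1]
ee_rot: [-97.8, 89.7, 4.3]
force: [-0.4, 0.6, -2.1]
gripper_width: 11.5
```

```bash
python3 -c "
from h import *
s=state();print(s['ee_pos'],s['force'],s['torque'])"
```

```text
[505.00696515   5.65975651 179.1497222 ] [-0.42182268  0.55083663 -2.14008237] [0.0789435  0.00561426 0.04316627]
```

Request:
drive_tool(plan=[[0,0,0,0,0,2,0],[0,0,0,0,0,4,0],[0,0,0,0,0,5,0],[0,0,0,0,0,5,0]])

```text
time_s: 7.98
ee_pos: [505.1, 5.6, 184.3]
ee_rot: [-97.9, 89.7, 4.2]
force: [0.4, 0.2, -0.9]
gripper_width: 11.7
```

```bash
python3 -c "
from h import *
s=state();print(s['ee_pos'],s['force'],s['torque'])"
```

```text
[505.07207062   5.6281827  184.28344285] [ 0.36126394  0.24503433 -0.89618461] [ 0.05748195  0.00917472 -0.01747494]
```

Request:
drive_tool(plan=[[0,0,0,0,0,2,0],[0,0,0,0,0,4,0],[0,0,0,0,0,5,0],[0,0,0,0,0,5,0]])

```text
time_s: 8.48
ee_pos: [505.1, 5.7, 189.4]
ee_rot: [-98.1, 89.7, 4.0]
force: [0.8, -0.1, -2.0]
gripper_width: 11.5
```

```bash
python3 -c "
from h import *
s=state();print(s['ee_pos'],s['force'],s['torque'])"
```

```text
[505.11671687   5.66269982 189.39932018] [ 0.78594109 -0.07393708 -2.0316043 ] [0.01195104 0.0195312  0.00207047]
```

Request:
drive_tool(plan=[[0,0,0,0,0,2,0],[0,0,0,0,0,4,0],[0,0,0,0,0,5,0],[0,0,0,0,0,5,0]])

```text
time_s: 8.98
ee_pos: [505.2, 5.6, 194.5]
ee_rot: [-98.6, 89.7, 3.6]
force: [0.1, -0.1, -1.3]
gripper_width: 11.7
```

```bash
python3 -c "
from h import *
s=state();print(s['ee_pos'],s['force'],s['torque'])"
```

```text
[505.17622261   5.60979243 194.49705924] [ 0.07935356 -0.12226622 -1.32673044] [0.04842563 0.00472559 0.02173364]
```

Request:
drive_tool(plan=[[0,0,0,0,0,2,0],[0,0,0,0,0,4,0],[0,0,0,0,0,5,0],[0,0,0,0,0,5,0]])

```text
time_s: 9.48
ee_pos: [505.2, 5.6, 199.6]
ee_rot: [-98.8, 89.7, 3.4]
force: [0.1, -0.1, -1.2]
gripper_width: 11.7
```

```bash
python3 -c "
from h import *
s=state();print(s['ee_pos'],s['force'],s['torque'])"
```

```text
[505.22907703   5.62036169 199.63120369] [ 0.05614737 -0.06769598 -1.15771111] [0.039058   0.07935266 0.04284493]
```

Request:
drive_tool(plan=[[0,0,0,0,0,2,0],[0,0,0,0,0,4,0],[0,0,0,0,0,5,0],[0,0,0,0,0,5,0]])

```text
time_s: 9.98
ee_pos: [505.3, 5.6, 204.7]
ee_rot: [-99.2, 89.7, 2.9]
force: [0.2, -0.1, -0.8]
gripper_width: 11.8
```

Run:
```python
from h import *
s=state();print(s['ee_pos'],s['force'],s['torque'])
im=grab_frame("side"); save("s5",cv2.resize(im[200:330,250:410],None,fx=4,fy=4,interpolation=2))
```

```text
[505.27655736   5.59695589 204.73182034] [ 0.16817185 -0.09493789 -0.81966881] [ 0.03245052 -0.03412484  0.00495076]
```

View pics/s5.png

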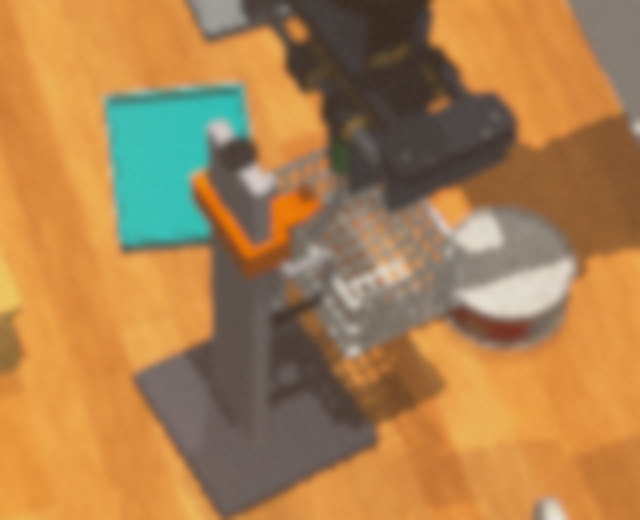

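The view shows the keeper unmoved at (265,230), with the bar now just under it at (300,260). Contact should come soon.

Request:
drive_tool(plan=[[0,0,0,0,0,2,0],[0,0,0,0,0,4,0],[0,0,0,0,0,5,0],[0,0,0,0,0,5,0]])

```text
time_s: 10.52
ee_pos: [505.3, 5.6, 209.8]
ee_rot: [-98.9, 89.7, 3.2]
force: [0.4, -0.8, -1.4]
gripper_width: 11.7
```

```bash
python3 -c "
from h import *
s=state();print(s['ee_pos'],s['force'],s['torque'])"
```

```text
[505.29981963   5.64578424 209.75199973] [ 0.36374903 -0.7813837  -1.37908405] [0.03693772 0.02173369 0.00108387]
```

Request:
drive_tool(plan=[[0,0,0,0,0,2,0],[0,0,0,0,0,3,0],[0,0,0,0,0,4,0],[0,0,0,0,0,4,0]])

```text
time_s: 11.02
ee_pos: [505.3, 5.6, 213.6]
ee_rot: [-98.8, 89.7, 3.3]
force: [1.1, -0.7, -3.6]
gripper_width: 12.2
```

```bash
python3 -c "
from h import *
s=state();print(s['ee_pos'],s['force'],s['torque'])"
```

```text
[505.30566762   5.64092078 213.59795615] [ 1.14699386 -0.73114987 -3.62386164] [0.02000246 0.01083453 0.01914572]
```

Request:
drive_tool(plan=[[0,0,0,0,0,1.5,0],[0,0,0,0,0,3,0],[0,0,0,0,0,3,0],[0,0,0,0,0,3,0]])

```text
time_s: 11.52
ee_pos: [505.2, 5.6, 216.4]
ee_rot: [-98.5, 89.7, 3.7]
force: [0.8, 0.5, -5.5]
gripper_width: 11.8
```

```bash
python3 -c "
from h import *
s=state();print(s['ee_pos'],s['force'],s['torque'])"
```

```text
[505.23155268   5.62672643 216.39986304] [ 0.83035712  0.49473567 -5.48637476] [ 0.01427735 -0.01459976  0.00094562]
```

Contact is felt: about 3.8 N over the weight. Raising further, to about 7.5–8 N on the keeper.

Request:
drive_tool(plan=[[0,0,0,0,0,1.5,0],[0,0,0,0,0,3,0],[0,0,0,0,0,4,0],[0,0,0,0,0,4,0],[0,0,0,0,0,4,0]])

```text
time_s: 12.15
ee_pos: [505.2, 5.6, 220.2]
ee_rot: [-98.4, 89.7, 3.7]
force: [2.7, -0.2, -9.3]
gripper_width: 11.9
```

```bash
python3 -c "
from h import *
for i in range(4):
    s=state();print(s['ee_pos'],s['force'],s['torque']);grab_frame('side')"
```

```text
[505.20590689   5.6459205  220.23085343] [ 2.7493637  -0.20600696 -9.29206387] [-0.02080961 -0.13529693 -0.00859719]
[505.1903354    5.63516828 220.21617245] [ 3.21724857  0.75318135 -8.66366436] [-0.07048892 -0.09531378 -0.08499505]
[505.19683943   5.62216361 220.24924801] [ 2.80404009  0.36240391 -8.48992787] [-0.04335245 -0.07745334 -0.06801998]
[505.19610432   5.63635168 220.27704423] [ 2.86760193  1.49103494 -8.80495329] [ 0.03618039 -0.11475089 -0.0078801 ]
```

Request:
drive_tool(plan=[[0,0,0,0.7,0.1,1,0],[0,0,0,1.5,0.3,2,0],[0,0,0,1.5,0.3,2,0],[0,0,0,1.5,0.3,2,0]])

```text
time_s: 12.85
ee_pos: [505.6, 5.8, 221.8]
ee_rot: [-102.7, 89.9, -0.6]
force: [-0.9, -1.1, -10.2]
gripper_width: 11.9
```

```bash
python3 -c "
from h import *
for i in range(3):
    s=state();print(s['ee_pos'],s['force'],s['torque']);im=grab_frame('side')
save('s6',cv2.resize(im[200:330,250:410],None,fx=4,fy=4,interpolation=2))"
```

```text
[505.5866426    5.77442716 221.83115536] [ -0.91093357  -1.09796117 -10.18005595] [-0.27956318  0.91588031 -0.06409113]
[505.6361977    5.7395972  221.85627269] [-2.49552226 -0.61128836 -8.75329271] [-0.30902839  0.94144588 -0.06277245]
[505.62104713   5.75072553 221.87874187] [-2.60542511 -2.00143674 -9.51625991] [-0.33434597  1.01910342 -0.02309208]
```

View pics/s6.png

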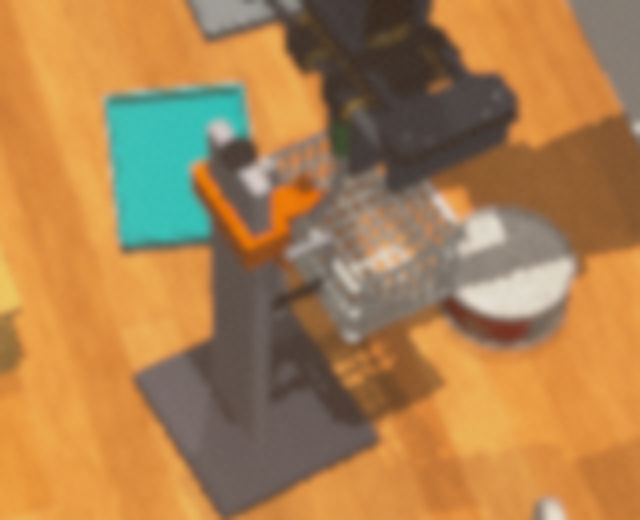

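The keeper is visibly raised. The Fx sign flip of about ±2.7 N fits keeper friction on the bar, not tip contact. I'll draw in small steps and watch Fx.

Request:
drive_tool(plan=[[0,0,0,0,0,1,0],[0,0,0,-1,-0.2,1,0],[0,0,0,-2,-0.4,1,0],[0,0,0,-3,-0.6,1,0],[0,0,0,-3,-0.6,1,0]])

```text
time_s: 13.62
ee_pos: [504.6, 5.5, 223.5]
ee_rot: [-96.0, 89.6, 6.1]
force: [5.7, 0.9, -12.2]
gripper_width: 11.6
```

```bash
python3 -c "
from h import *
for i in range(3):
    s=state();print(s['ee_pos'],s['force'],s['torque']);im=grab_frame('side')"
```

```text
[504.63160304   5.52847392 223.5061327 ] [  5.73713981   0.8530453  -12.17683681] [ 0.06018865 -0.39160357 -0.04867259]
[504.6403698    5.5368288  223.50857947] [  5.19031353   0.30856738 -11.50734671] [ 0.0038457  -0.32412387 -0.00337   ]
[504.61593986   5.54937319 223.51385923] [  5.53977134   0.24416175 -11.36697211] [ 0.0652436  -0.40542048 -0.04249111]
```

```bash
cat > keep.py <<'E'
from h import *
a=cv2.imread('pics/side.png')[:,:,::-1]
def orange(im):
    h=cv2.cvtColor(np.ascontiguousarray(im),cv2.COLOR_RGB2HSV); return (h[...,0]<16)&(h[...,1]>200)
n=6; b=np.mean([grab_frame('side').astype(float) for _ in range(n)],0)
cv2.imwrite('pics/avg.png',b[:,:,::-1])
x0,x1,y0,y1=297,314,240,272
t=a[y0:y1,x0:x1].astype(np.float32)
# subpixel search over pure image shift
best=[]
for dy in np.arange(-8,2,.25):
  for dx in np.arange(-2,3,.5):
    M=np.float32([[1,0,dx],[0,1,dy]]); w=cv2.warpAffine(a.astype(np.float32),M,(640,480),flags=cv2.INTER_CUBIC)
    # compare only keeper pixels
    m=cv2.warpAffine(mask,M,(640,480)) if 0 else None
    k=orange(np.clip(w,0,255).astype(np.uint8)); k[:235]=0;k[275:]=0;k[:,:296]=0;k[:,316:]=0
    best.append((np.mean(np.abs(w-b)[k]),dx,dy,k.sum()))
best.sort(); print(best[:4])
P=np.array([575,25,190.]); print(proj('side',P+[0,0,10])-proj('side',P))
s=state(); print(s['ee_pos'],s['force'],s['time_s'])
for l in ("basket_grip","hang_bar","hook_crook"):
    for c in ("side",):
        print(l,[(np.round(np.array(d['location'])*[640,480],1).tolist(),round(d['p'],2)) for d in place_of(c,l)][:2])
E
python3 keep.py
```

```text
[(np.float64(6.528997450773559), np.float64(0.0), np.float64(-2.25), np.int64(79)), (np.float64(6.8945868945868956), np.float64(0.0), np.float64(-2.0), np.int64(78)), (np.float64(7.1001251352813854), np.float64(0.5), np.float64(-1.5), np.int64(77)), (np.float64(7.283610534667969), np.float64(-0.5), np.float64(-2.75), np.int64(80))]
[ 0.01890322 -2.52987522]
[504.6301187    5.52703007 223.48054307] [  4.69594714   1.02697732 -11.06553709] 14.075
basket_grip [([341.7, 229.9], 0.79), ([312.7, 188.8], 0.73)]
hang_bar [([315.9, 253.1], 0.75)]
hook_crook [([314.9, 277.8], 0.76)][ WARN:0@12.171] global loadsave.cpp:1063 imwrite_ Unsupported depth image for selected encoder is fallbacked to CV_8U.
```

The keeper is up about 9 mm by image, matching the force, so the bar must be above the tip and the resistance is friction. I'll lower 1.5 mm to ease the spring and draw a bit more.

Request:
drive_tool(plan=[[0,0,0,-2,-0.4,-1,0],[0,0,0,-2.5,-0.5,-1.5,0],[0,0,0,-3,-0.6,-1.5,0],[0,0,0,-3,-0.6,-1.5,0]])

```text
time_s: 14.72
ee_pos: [503.3, 5.3, 222.6]
ee_rot: [-94.7, 89.3, 7.4]
force: [4.8, 0.5, -10.6]
gripper_width: 11.8
```

```bash
python3 -c "
from h import *
for i in range(3):
    s=state();print(s['ee_pos'],s['force'],s['torque']);im=grab_frame('side')"
```

```text
[503.31556205   5.29949626 222.61788477] [  4.76709033   0.51073302 -10.5518471 ] [ 0.01233996 -0.37792961 -0.06784985]
[503.31844777   5.29728538 222.62313726] [  5.31874434   0.72785618 -10.44713151] [ 0.10710733 -0.38266804 -0.04431702]
[503.31649479   5.30615157 222.61223823] [  4.30108094   2.14391913 -10.91136379] [ 0.06515431 -0.36817678 -0.01050672]
```

It now slides at a steady Fx of about 4.8 N. I'll keep drawing.

Request:
drive_tool(plan=[[0,0,0,-3,-0.6,-0.5,0],[0,0,0,-4,-0.8,-0.5,0],[0,0,0,-5,-1,-0.5,0],[0,0,0,-5,-1,-0.5,0]])

```text
time_s: 15.38
ee_pos: [499.9, 4.7, 222.7]
ee_rot: [-93.8, 89.1, 8.4]
force: [4.8, 2.0, -11.6]
gripper_width: 11.7
```

```bash
python3 -c "
from h import *
for i in range(3):
    s=state();print(s['ee_pos'],s['force'],s['torque']);im=grab_frame('side')"
```

```text
[499.9304934    4.68180976 222.71615508] [  4.84657959   1.9658045  -11.57456737] [ 0.10575321 -0.36400731 -0.00515457]
[499.93074652   4.65181955 222.70622627] [  5.52552802   1.28417241 -10.85279208] [ 0.07509022 -0.32730647 -0.006402  ]
[499.93080446   4.6876837  222.71231967] [  3.83775347   0.61410098 -10.7205582 ] [ 0.11816216 -0.29919594  0.04274875]
```

Request:
drive_tool(plan=[[0,0,0,-3,-0.6,0,0],[0,0,0,-5,-1,0,0],[0,0,0,-6,-1.2,0,0],[0,0,0,-7,-1.4,0,0],[0,0,0,-7,-1.4,0,0]])

```text
time_s: 16.15
ee_pos: [494.6, 3.6, 223.2]
ee_rot: [-93.2, 88.8, 8.9]
force: [4.8, 1.0, -11.8]
gripper_width: 11.5
```

```bash
python3 -c "
from h import *
for i in range(3):
    s=state();print(s['ee_pos'],s['force'],s['torque']);im=grab_frame('side')"
```

```text
[494.55083187   3.63521889 223.20864402] [  4.83835502   0.96255977 -11.77853901] [ 0.05594036 -0.36628855 -0.02705342]
[494.52657474   3.63546341 223.15545213] [  5.2451405    2.24053762 -11.34871113] [ 0.07576638 -0.30934466 -0.03146803]
[494.5362538   3.6552908 223.1855479] [  5.03935926   0.80328902 -11.68365629] [ 0.09281544 -0.30521998  0.00940446]
```

Request:
drive_tool(plan=[[0,0,0,-3,-0.6,-0.5,0],[0,0,0,-5,-1,-0.5,0],[0,0,0,-7,-1.4,-0.5,0],[0,0,0,-9,-1.8,-0.5,0],[0,0,0,-9,-1.8,-0.5,0]])

```text
time_s: 16.92
ee_pos: [485.8, 2.0, 222.9]
ee_rot: [-92.7, 88.8, 9.4]
force: [1.1, 0.4, -11.1]
gripper_width: 11.6
```

```bash
python3 -c "
from h import *
for i in range(3):
    s=state();print(s['ee_pos'],s['force'],s['torque']);im=grab_frame('side')"
```

```text
[485.78299652   2.00920742 222.86794962] [  1.11314835   0.39915278 -11.10309638] [-0.03428364  0.43575356 -0.02560458]
[484.80464702   1.82001435 222.63722254] [ -0.73993706  -0.74208838 -10.43423401] [-0.13489281  0.81366427 -0.03423729]
[484.33115372   1.75506038 222.50366973] [-1.31612758 -0.63716581 -9.23305763] [-0.18064277  0.72816879  0.02163465]
```

The bar is on the ramp and being pushed outward, so it is past the tip. Drawing on.

Request:
drive_tool(plan=[[0,0,0,-4,-0.8,0,0],[0,0,0,-9,-1.9,0,0],[0,0,0,-15,-3,0,0],[0,0,0,-24,-5,0,0],[0,0,0,-36,-7.6,0,0],[0,0,0,-50,-10.6,2,0],[0,0,0,-66,-14,5,0],[0,0,0,-80,-17,8,0],[0,0,0,-80,-17,8,0]])

```text
time_s: 18.2
ee_pos: [403.5, -15.4, 231.0]
ee_rot: [-93.4, 88.9, 8.7]
force: [0.8, 0.6, -1.6]
gripper_width: 11.5
```

```bash
python3 -c "
from h import *
print(wpose()); s=state();print(s['force'],s['torque'],s['gripper_width'],s['qpos'])
im=grab_frame('side');save('s7',cv2.resize(im[130:330,230:490],None,fx=2.5,fy=2.5,interpolation=2))"
```

```text
(array([403.45082765, -15.44915169, 230.96932979]), array([[ 0.01844468, -0.9776443 , -0.20945505],
       [ 0.00283533, -0.2094387 ,  0.97781767],
       [-0.99982586, -0.01862941, -0.00109108]]))
[ 0.75247732  0.59328646 -1.5725821 ] [0.06589691 0.03494187 0.00859915] 11.483955796392713 [  -4.02154994    1.33558777  108.52450194    0.25280671   69.09722253
 -106.2006066 ]
```

View pics/s7.png

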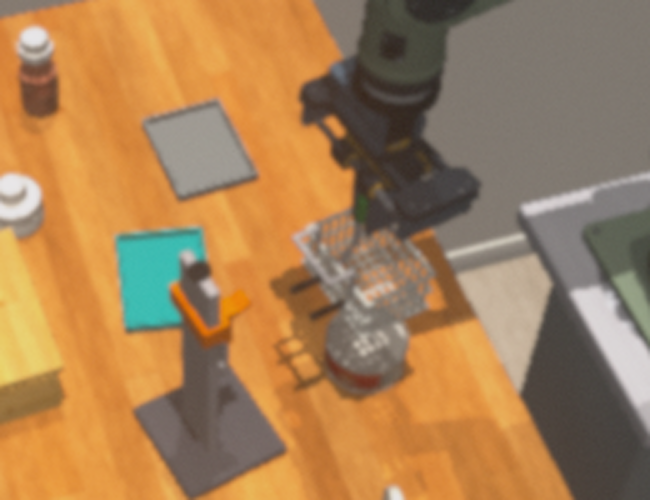

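The basket is off the hook and hanging level over the tin, at (365,290) in this crop. The keeper is back down and the grey tray is at (200,150). I'll carry it over the tray, turning to the tray's yaw.

Request:
drive_tool(plan=[[0,0,0,4,-20,0,0],[0,0.2,-2,14,-65,0,0],[0,0.4,-4,24,-115,0,0],[0,0.6,-6,35,-165,0,0],[0,0.8,-8,45,-215,0,0],[0,1,-9,55,-265,0,0],[0,1,-9,63,-305,0,0],[0,1,-9,68,-325,0,0],[0,1,-9,69,-329,0,0],[0,1,-9,69,-329,0,0]])

```text
time_s: 19.5
ee_pos: [473.2, -343.3, 230.7]
ee_rot: [-28.8, 89.8, 64.4]
force: [-0.2, -0.4, -1.8]
gripper_width: 11.9
```

Request:
drive_tool(plan=[[0,0,0,0,0,-15,0],[0,0,0,0,0,-35,0],[0,0,0,0,0,-50,0],[0,0,0,0,0,-60,0],[0,0,0,0,0,-60,0]])

```text
time_s: 20.12
ee_pos: [472.8, -342.8, 169.9]
ee_rot: [-0.4, 89.8, 92.7]
force: [0.1, 0.2, -1.6]
gripper_width: 12.1
```

Run:
```python
from h import *
p=wpose(); im=grab_frame("wrist"); s=state(); print(p[0],p[1].round(4).tolist(),s['force'])
np.savez('w4.npz',p=p[0],R=p[1]); save("w4",im)
c=np.cos(np.radians(3));sn=np.sin(np.radians(3))
for dx in(-49,49):
  for dy in(-64,64): print('tray',np.round(wproj(np.array([472,-344.4,12])+[c*dx-sn*dy,sn*dx+c*dy,0],p),1))
t=p[0]; 
for dx,dy,dz in((-40,-55,-51),(-40,55,-51),(-40,-55,-106),(-40,55,-106),(40,-55,-51),(40,55,-51)): print('bask',np.round(wproj(t+[c*dx-sn*dy,sn*dx+c*dy,dz],p),1))
tp=grab_frame("top"); save("t4",tp)
```

```text
[ 472.84814393 -342.80214478  169.86601826] [[-0.0002, -0.9985, -0.0548], [0.0035, -0.0548, 0.9985], [-1.0, -0.0, 0.0035]] [ 0.7889268  -0.7979832  -0.40851289]
tray [249.1 168.8]
tray [393.3 169.2]
tray [253.7 272.6]
tray [388.2 272.8]
bask [233.7 201.2]
bask [413.8 201.7]
bask [250.2 188.1]
bask [396.3 188.6]
bask [242.1 318.5]
bask [404.4 318.7]
```

View pics/w4.png

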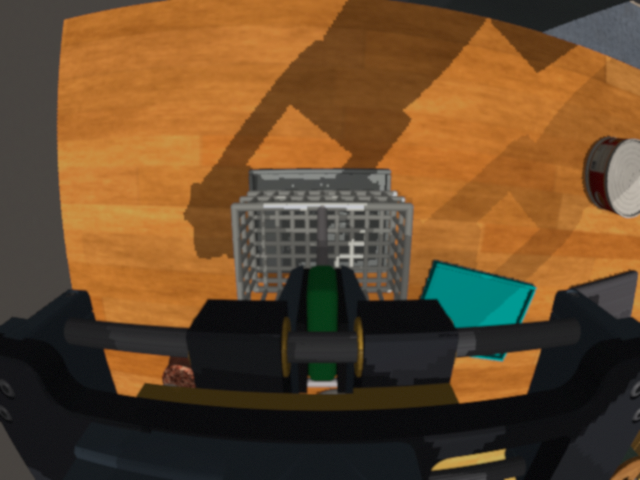

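The view shows the tray front wall at row ~169, columns 248–390. The basket's front rim is at row ~203, columns 233–412, and its bottom edge at ~192. Both are within a few px of prediction; I'll measure with edge profiles.

Run:
```python
from h import *
im=cv2.imread('pics/w4.png'); h=cv2.cvtColor(im,cv2.COLOR_BGR2HSV); S=h[...,1].astype(float);V=h[...,2].astype(float)
print("rows S",[(r,int(np.median(S[r,265:375])),int(np.median(V[r,265:375]))) for r in range(164,212)])
print("tray cols @176 S",[(c,int(S[172:186,c].mean())) for c in list(range(242,256))+list(range(383,397))])
print("rim cols V",[(c,int(S[204:222,c].mean()),int(V[204:222,c].mean())) for c in list(range(228,240))+list(range(404,418))])
d=np.load('w4.npz');p=(d['p'],d['R'])
c=np.cos(np.radians(3));sn=np.sin(np.radians(3))
for P in ((-39,'bottomfront',-106),(-41,'rim',-51)):pass
for z in(-106,-101): print(z,[np.round(wproj(p[0]+[x,0,z],p)[1],1) for x in(-40,-36)])
print('rim',[np.round(wproj(p[0]+[x,0,-51],p)[1],1) for x in(-40,-36)])
```

```text
rows S [(164, 198, 195), (165, 197, 195), (166, 196, 187), (167, 187, 161), (168, 139, 119), (169, 51, 97), (170, 8, 114), (171, 6, 127), (172, 6, 122), (173, 6, 116), (174, 6, 124), (175, 6, 134), (176, 6, 136), (177, 6, 129), (178, 6, 106), (179, 6, 85), (180, 7, 77), (181, 7, 76), (182, 7, 76), (183, 7, 76), (184, 7, 76), (185, 7, 76), (186, 7, 76), (187, 7, 75), (188, 7, 73), (189, 10, 76), (190, 12, 87), (191, 14, 106), (192, 15, 114), (193, 14, 112), (194, 14, 107), (195, 15, 101), (196, 15, 107), (197, 15, 118), (198, 15, 121), (199, 15, 109), (200, 15, 91), (201, 15, 87), (202, 15, 116), (203, 13, 157), (204, 8, 184), (205, 1, 194), (206, 5, 193), (207, 6, 170), (208, 5, 135), (209, 12, 111), (210, 13, 93), (211, 11, 82)]
tray cols @176 S [(242, 190), (243, 190), (244, 190), (245, 191), (246, 190), (247, 179), (248, 136), (249, 65), (250, 15), (251, 8), (252, 7), (253, 6), (254, 6), (255, 7), (383, 7), (384, 7), (385, 7), (386, 7), (387, 6), (388, 7), (389, 24), (390, 83), (391, 151), (392, 185), (393, 193), (394, 193), (395, 193), (396, 193)]
rim cols V [(228, 185, 117), (229, 175, 116), (230, 135, 114), (231, 73, 114), (232, 30, 118), (233, 18, 124), (234, 15, 126), (235, 15, 123), (236, 15, 117), (237, 16, 110), (238, 18, 101), (239, 25, 96), (404, 31, 102), (405, 24, 104), (406, 17, 111), (407, 15, 118), (408, 16, 124), (409, 16, 126), (410, 17, 124), (411, 29, 122), (412, 72, 130), (413, 135, 153), (414, 176, 174), (415, 189, 182), (416, 190, 183), (417, 191, 184)]
-106 [np.float64(187.7), np.float64(193.0)]
-101 [np.float64(188.7), np.float64(194.1)]
rim [np.float64(200.8), np.float64(207.3)]
```

Relative correction needed: about −2 mm in x and −2 mm in y. Descending to just above the walls.

Request:
drive_tool(plan=[[0,0,0,-2,-2,-5,0],[0,0,0,-2,-2,-18,0],[0,0,0,-2,-2,-30,0],[0,0,0,-2,-2,-38,0],[0,0,0,-2,-2,-42,0],[0,0,0,-2,-2,-42,0],[0,0,0,-2,-2,-42,0]])

```text
time_s: 21.1
ee_pos: [471.8, -345.6, 129.5]
ee_rot: [-66.6, 89.8, 26.6]
force: [0.9, -0.0, -1.3]
gripper_width: 11.6
```

Run:
```python
from h import *
p=wpose(); im=grab_frame("wrist"); s=state(); print(p[0],s['force'],s['torque'])
np.savez('w5.npz',p=p[0],R=p[1]); save("w5",im)
h=cv2.cvtColor(im,cv2.COLOR_RGB2HSV); S=h[...,1].astype(float);V=h[...,2].astype(float)
print("rows",[(r,int(np.median(S[r,265:375])),int(np.median(V[r,265:375]))) for r in range(150,212)])
tr=wproj(p[0]+[-45,0,12-p[0][2]],p); print(tr)
c=np.cos(np.radians(3));sn=np.sin(np.radians(3))
for n,C,L in(("tray top out",(472.1,-345.2,12),[(-49,-64,0),(-49,64,0),(-45,-60,0),(-45,60,0)]),("bask",p[0]+[1.2,-.8,0],[(-40,-55,-51),(-40,55,-51),(-40,-55,-106),(-40,55,-106)])):
  for dx,dy,dz in L: print(n,dx,dy,np.round(wproj(np.array(C)+[c*dx-sn*dy,sn*dx+c*dy,dz],p),1))
save("w5c",cv2.resize(im[140:300,210:430],None,fx=3.6,fy=3.6,interpolation=cv2.INTER_CUBIC))
```

```text
[ 471.78001799 -345.63879548  129.50913893] [ 0.20531582  0.08269465 -2.33888081] [0.07408279 0.03548557 0.02437339]
rows [(150, 198, 195), (151, 198, 194), (152, 198, 194), (153, 199, 193), (154, 199, 193), (155, 199, 193), (156, 198, 194), (157, 198, 195), (158, 198, 196), (159, 198, 197), (160, 198, 197), (161, 198, 196), (162, 198, 197), (163, 198, 197), (164, 198, 197), (165, 198, 197), (166, 198, 197), (167, 198, 197), (168, 198, 197), (169, 197, 198), (170, 197, 199), (171, 197, 197), (172, 193, 183), (173, 177, 147), (174, 104, 102), (175, 21, 90), (176, 7, 110), (177, 7, 127), (178, 7, 126), (179, 7, 121), (180, 6, 125), (181, 7, 134), (182, 7, 134), (183, 8, 119), (184, 8, 98), (185, 8, 81), (186, 8, 78), (187, 7, 76), (188, 7, 76), (189, 9, 78), (190, 11, 90), (191, 14, 107), (192, 14, 118), (193, 15, 113), (194, 15, 104), (195, 15, 100), (196, 15, 107), (197, 15, 119), (198, 15, 120), (199, 15, 109), (200, 16, 92), (201, 14, 89), (202, 15, 118), (203, 13, 159), (204, 8, 185), (205, 3, 189), (206, 5, 171), (207, 7, 144), (208, 13, 124), (209, 14, 109), (210, 13, 91), (211, 11, 76)]
[326.66960464 178.86468935]
tray top out -49 -64 [242.2 174.9]
tray top out -49 64 [405.9 175.5]
tray top out -45 -60 [247.3 179.8]
tray top out -45 60 [400.7 180.4]
bask -40 -55 [232.6 202.9]
bask -40 55 [412.6 203.4]
bask -40 -55 [249.5 189.3]
bask -40 55 [395.5 189.7]
```

View pics/w5c.png

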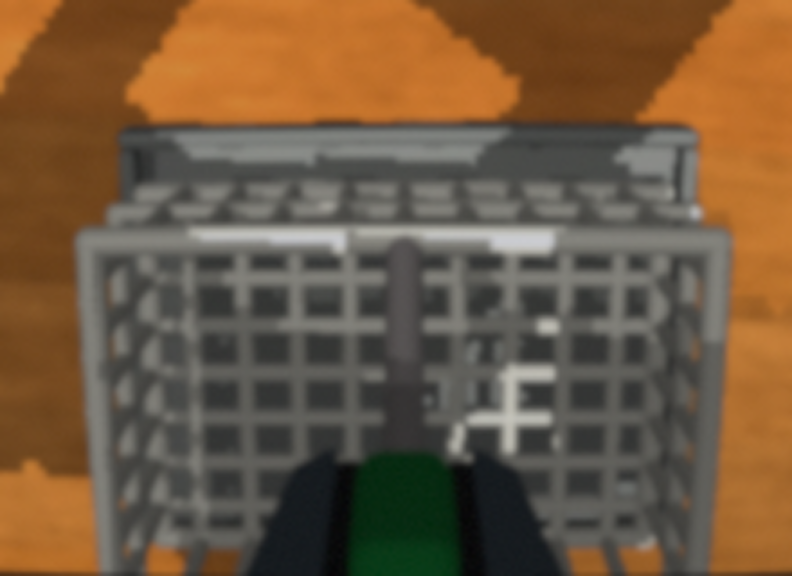

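The tray's inner front wall is at columns 247–400 (crop row 143) and the basket bottom sits inside it. The remaining correction is about −1 mm in x and +1 mm in y. Lowering gently.

Request:
drive_tool(plan=[[0,0,0,-1,1,0,0],[0,0,0,-1,1,-3,0],[0,0,0,-1,1,-6,0],[0,0,0,-1,1,-9,0],[0,0,0,-1,1,-12,0],[0,0,0,-1,1,-14,0],[0,0,0,-1,1,-14,0]])

```text
time_s: 22.02
ee_pos: [470.7, -344.6, 115.4]
ee_rot: [-60.8, 89.8, 32.4]
force: [0.2, 1.1, -2.1]
gripper_width: 11.8
```

Request:
drive_tool(plan=[[0,0,0,0,0,-1,0],[0,0,0,0,0,-2,0],[0,0,0,0,0,-2.5,0],[0,0,0,0,0,-2.5,0]])

```text
time_s: 22.52
ee_pos: [470.7, -344.6, 112.8]
ee_rot: [-60.6, 89.8, 32.6]
force: [1.0, 0.4, -1.6]
gripper_width: 11.4
```

Request:
drive_tool(plan=[[0,0,0,0,0,-1,0],[0,0,0,0,0,-2,0],[0,0,0,0,0,-2,0]])

```text
time_s: 22.9
ee_pos: [470.6, -344.5, 110.7]
ee_rot: [-54.2, 89.8, 39.0]
force: [-0.4, 0.7, -1.7]
gripper_width: 11.6
```

Request:
drive_tool(plan=[[0,0,0,0,0,-1,0],[0,0,0,0,0,-1.5,0],[0,0,0,0,0,-1.5,0]])

```text
time_s: 23.28
ee_pos: [470.6, -344.5, 109.1]
ee_rot: [-51.4, 89.8, 41.7]
force: [1.0, -0.2, -1.7]
gripper_width: 11.7
```

Request:
drive_tool(plan=[[0,0,0,0,0,-1,0],[0,0,0,0,0,-1.5,0],[0,0,0,0,0,-1.5,0]])

```text
time_s: 23.65
ee_pos: [470.6, -344.5, 107.6]
ee_rot: [-49.0, 89.8, 44.2]
force: [-0.4, -0.6, -2.1]
gripper_width: 11.5
```

Request:
drive_tool(plan=[[0,0,0,0,0,-1,0],[0,0,0,0,0,-1,0],[0,0,0,0,0,-1,0]])

```text
time_s: 24.02
ee_pos: [470.6, -344.5, 106.6]
ee_rot: [-48.9, 89.8, 44.2]
force: [0.3, -0.4, -2.4]
gripper_width: 11.8
```

Request:
drive_tool(plan=[[0,0,0,0,0,-1,0],[0,0,0,0,0,-1.5,0],[0,0,0,0,0,-1.5,0]])

```text
time_s: 24.4
ee_pos: [470.5, -344.4, 105.0]
ee_rot: [-45.7, 89.8, 47.5]
force: [-0.1, -0.3, -1.6]
gripper_width: 11.9
```

Request:
drive_tool(plan=[[0,0,0,0,0,-1,0],[0,0,0,0,0,-1,0],[0,0,0,0,0,-1,0]])

```text
time_s: 24.78
ee_pos: [470.5, -344.4, 104.0]
ee_rot: [-45.6, 89.8, 47.5]
force: [-1.0, 0.4, -1.6]
gripper_width: 11.9
```

Request:
drive_tool(plan=[[0,0,0,0,0,-1,0],[0,0,0,0,0,-1.5,0],[0,0,0,0,0,-1.5,0]])

```text
time_s: 25.15
ee_pos: [470.5, -344.4, 102.4]
ee_rot: [-41.7, 89.8, 51.4]
force: [-0.3, -0.3, -2.8]
gripper_width: 11.8
```

Request:
drive_tool(plan=[[0,0,0,0,0,-1,0],[0,0,0,0,0,-1,0],[0,0,0,0,0,-1,0]])

```text
time_s: 25.52
ee_pos: [470.6, -344.5, 101.7]
ee_rot: [-51.5, 89.8, 41.6]
force: [-0.4, 0.8, 1.0]
gripper_width: 12.0
```

Run:
```python
from h import *
p=wpose(); f=[]
for i in range(4):
    im=grab_frame("wrist"); f.append(state()['force'])
print(p[0],np.mean(f,0))
save("w6",im)
h=cv2.cvtColor(im,cv2.COLOR_RGB2HSV); S=h[...,1].astype(float);V=h[...,2].astype(float)
print("rows",[(r,int(np.median(S[r,265:375])),int(np.median(V[r,265:375]))) for r in range(166,206)])
c=np.cos(np.radians(3));sn=np.sin(np.radians(3))
for n,C,L in(("tray",(472.1,-345.6,12),[(-49,0,0),(-45,0,0),(-45,0,-8)]),("bask",p[0]+[1.2,-.8,0],[(-40,0,-51),(-40,0,-106),(-40,0,-100)])):
  for dx,dy,dz in L: print(n,dx,dz,np.round(wproj(np.array(C)+[c*dx-sn*dy,sn*dx+c*dy,dz],p),1))
im=grab_frame("side"); save("s8",im)
for l in ("basket_grip","hang_bar"):print(l,[(np.round(np.array(d['location'])*[640,480],1).tolist(),round(d['p'],2)) for d in place_of("side",l)][:2])
print(proj("side",p[0]+[0,0,19]))
```

```text
[ 470.61574816 -344.4727429   101.66992586] [-0.13575892  0.68571598  1.56379378]
rows [(166, 198, 196), (167, 198, 198), (168, 198, 197), (169, 198, 198), (170, 198, 198), (171, 198, 198), (172, 197, 198), (173, 197, 198), (174, 197, 199), (175, 197, 201), (176, 197, 201), (177, 196, 194), (178, 188, 178), (179, 155, 136), (180, 78, 92), (181, 11, 92), (182, 7, 116), (183, 6, 130), (184, 7, 129), (185, 6, 122), (186, 7, 120), (187, 8, 126), (188, 8, 124), (189, 8, 101), (190, 11, 95), (191, 13, 108), (192, 15, 118), (193, 15, 115), (194, 15, 105), (195, 15, 101), (196, 15, 109), (197, 15, 121), (198, 15, 120), (199, 15, 105), (200, 14, 93), (201, 14, 93), (202, 14, 122), (203, 14, 161), (204, 10, 179), (205, 8, 172)]
tray -49 0 [322. 180.]
tray -45 0 [322.  185.7]
tray -45 -8 [322.  184.1]
bask -40 -51 [322.7 202.4]
bask -40 -106 [322.4 188.9]
bask -40 -100 [322.4 190.1]
basket_grip [([311.6, 160.3], 0.79)]
hang_bar [([286.0, 178.2], 0.88)]
[310.0687704 160.7826229]
```

Contact is felt: about 3.5 N at TCP z 101.7. The bottom is ~4 mm inside the tray's front wall. Releasing.

Request:
drive_tool(plan=[[0,0,0,0,0,0,12],[0,0,0,0,0,0,13],[0,0,0,0,0,0,16],[0,0,0,0,0,0,22],[0,0,0,0,0,0,30],[0,0,0,0,0,0,36]], grip_force=10)

```text
time_s: 26.62
ee_pos: [470.6, -344.5, 101.6]
ee_rot: [-51.3, 89.8, 41.8]
force: [-1.0, -0.1, -0.2]
gripper_width: 35.5
```

Run:
```python
from h import *
p=wpose(); im=grab_frame("wrist"); s=state(); print(p[0],s['force'],s['gripper_width'])
h=cv2.cvtColor(im,cv2.COLOR_RGB2HSV); S=h[...,1].astype(float);V=h[...,2].astype(float)
print("rows",[(r,int(np.median(S[r,265:375])),int(np.median(V[r,265:375]))) for r in range(176,206)])
q=np.argwhere((h[...,0]>45)&(h[...,0]<80)&(h[...,1]>110)&(np.arange(640)[None]<350)&(np.arange(640)[None]>290)); print(q.min(0),q.max(0))
```

```text
[ 470.63146743 -344.48532008  101.63437344] [ 0.60549449 -0.00179255 -0.04845018] 36.09108053581991
rows [(176, 197, 207), (177, 196, 201), (178, 187, 183), (179, 155, 140), (180, 76, 95), (181, 10, 95), (182, 7, 120), (183, 8, 134), (184, 7, 133), (185, 6, 126), (186, 8, 125), (187, 7, 135), (188, 8, 132), (189, 9, 113), (190, 11, 113), (191, 14, 120), (192, 14, 126), (193, 14, 123), (194, 14, 111), (195, 15, 103), (196, 15, 107), (197, 15, 122), (198, 15, 126), (199, 15, 113), (200, 15, 98), (201, 15, 90), (202, 15, 105), (203, 14, 145), (204, 12, 174), (205, 7, 185)]
[268 308] [380 337]
```

Request:
drive_tool(plan=[[0,0,0,0,0,8,36],[0,0,0,0,0,25,36],[0,0,0,0,0,55,40],[0,0,0,0,0,95,60],[0,0,0,0,0,130,60],[0,0,0,-30,0,150,60],[0,0,0,-60,0,150,60],[0,0,0,-60,0,150,60]])

```text
time_s: 27.68
ee_pos: [409.4, -344.4, 252.9]
ee_rot: [-76.5, 89.8, 16.5]
force: [0.8, -0.8, -0.0]
gripper_width: 60.0
```

Run:
```python
from h import *
p=wpose(); im=grab_frame("wrist"); s=state(); print(p[0],s['force'],s['time_s'])
sd=grab_frame("side"); save("w9",im); save("s9",sd)
for l in ("basket_grip","hang_bar"):
    print(l,[(np.round(np.array(d['location'])*[640,480],1).tolist(),round(d['p'],2)) for d in place_of("side",l)][:2])
c=np.cos(np.radians(3));sn=np.sin(np.radians(3)); P=lambda x,y,z:np.array([472.1+c*x-sn*y,-345.6+sn*x+c*y,z])
print("exp grip",proj("side",P(0,0,129)),"bar",proj("side",P(68,0,84)))
a=cv2.resize(sd[140:240,250:390],None,fx=4,fy=4,interpolation=2)[:, :400]; u=wproj(P(0,0,60),p).astype(int); print(u)
y0=max(0,u[1]-130);x0=u[0]-100; b=cv2.resize(im[y0:y0+200,x0:x0+200],(400,400),interpolation=2)
for n,L in (("rim",[(-40,-55,59),(-40,55,59),(40,-55,59),(40,55,59)]),("tray",[(-49,-64,12),(-49,64,12),(49,-64,12),(49,64,12)])):
    for q in L: 
        v=(wproj(P(*q),p)-[x0,y0])*2; print(n,np.round(v)); cv2.circle(b,tuple(int(t) for t in v),3,(255,0,0) if n=="rim" else (0,0,255),1)
save("fin",np.hstack([a,b]))
```

```text
[ 409.37368857 -344.43538255  252.86646933] [ 0.40796198 -0.30558378  0.18991368] 27.725
basket_grip [([310.3, 159.7], 0.68)]
hang_bar [([286.9, 175.3], 0.61)]
exp grip [309.42863985 158.4937687 ] bar [286.6233569  175.97321491]
[318 273]
rim [ 94. 186.]
rim [309. 186.]
rim [101. 327.]
rim [302. 327.]
tray [ 90. 148.]
tray [315. 148.]
tray [ 97. 305.]
tray [307. 306.]
```

Run:
```python
from h import *
im=cv2.imread('pics/w9.png'); h=cv2.cvtColor(im,cv2.COLOR_BGR2HSV); S=h[...,1].astype(int);V=h[...,2].astype(int)
y0=143;x0=218
for lo,hi in((275,300),(340,365)):
    print("S",[(r,int(np.median(S[r,lo:hi])),int(np.median(V[r,lo:hi]))) for r in range(206,246)])
print("rim row cols",[(c,int(S[238:246,c].mean())) for c in list(range(256,274))+list(range(364,384))])
print("tray cols",[(c,int(S[222:230,c].mean())) for c in list(range(256,274))+list(range(366,384))])
```

```text
S [(206, 197, 117), (207, 196, 116), (208, 197, 115), (209, 197, 114), (210, 197, 115), (211, 196, 116), (212, 196, 117), (213, 195, 115), (214, 187, 106), (215, 156, 86), (216, 90, 64), (217, 23, 56), (218, 8, 65), (219, 7, 72), (220, 7, 71), (221, 7, 74), (222, 11, 88), (223, 14, 106), (224, 15, 115), (225, 15, 109), (226, 15, 93), (227, 13, 81), (228, 14, 91), (229, 14, 108), (230, 15, 106), (231, 15, 94), (232, 14, 79), (233, 14, 76), (234, 14, 91), (235, 16, 113), (236, 14, 126), (237, 16, 126), (238, 15, 120), (239, 14, 116), (240, 13, 109), (241, 11, 94), (242, 9, 92), (243, 8, 90), (244, 8, 93), (245, 8, 100)]
S [(206, 200, 107), (207, 200, 107), (208, 200, 108), (209, 199, 109), (210, 199, 112), (211, 198, 110), (212, 198, 106), (213, 197, 105), (214, 184, 89), (215, 143, 69), (216, 72, 52), (217, 16, 47), (218, 5, 51), (219, 5, 53), (220, 5, 53), (221, 9, 56), (222, 11, 69), (223, 15, 86), (224, 15, 92), (225, 14, 90), (226, 14, 81), (227, 14, 76), (228, 14, 83), (229, 14, 90), (230, 14, 89), (231, 15, 85), (232, 14, 77), (233, 14, 72), (234, 14, 79), (235, 14, 91), (236, 1
[... 314 characters left out ...]
), (269, 15), (270, 14), (271, 15), (272, 14), (273, 15), (364, 14), (365, 15), (366, 14), (367, 14), (368, 15), (369, 15), (370, 14), (371, 14), (372, 19), (373, 59), (374, 134), (375, 183), (376, 193), (377, 194), (378, 194), (379, 194), (380, 194), (381, 195), (382, 194), (383, 194)]
tray cols [(256, 192), (257, 191), (258, 190), (259, 189), (260, 191), (261, 190), (262, 173), (263, 130), (264, 67), (265, 21), (266, 7), (267, 6), (268, 8), (269, 7), (270, 8), (271, 10), (272, 12), (273, 12), (366, 11), (367, 9), (368, 9), (369, 8), (370, 8), (371, 7), (372, 9), (373, 34), (374, 92), (375, 154), (376, 186), (377, 192), (378, 192), (379, 192), (380, 192), (381, 192), (382, 192), (383, 191)]
```

Rim and tray are concentric: column centres 319.0 and 318.9, front rows level on both sides. Handing in.

```bash
python3 -c "
from h import *
print(state()['force'],state()['time_s']); print(env.job_done())"
```

```text
[0.02987249 0.19267917 0.80720557] 27.875
the job is handed in; nothing more can be done
None
```

I took the basket off its hook, stood it in the grey drip tray, let go, and handed the job in at 27.9 s. No verdict is reported, so success rests on my own checks.

- **Unhooking:** I gripped the green block at 60 N and lifted. The bar met the keeper after about 78 mm. I raised it 8–9 mm more and drew the basket out to the front. My estimate of the basket's load on the hook and keeper peaked at about 11–12 N, against the 15 N limit. That is worked out from the wrist force, not measured at the contact. The drawing force was higher than I expected (Fx about 5 N, which I took to be friction), so I eased the lift slightly while drawing.
- **Placing:** The basket went down in steps of about 1–2.5 mm, and I felt contact at about 3.5 N.

**Last checks:**
- **Centring:** In the wrist view the rim and tray centres agree within 1 px across, and the front rim is within about 1.5 px of where it should be.
- **Height:** The grip and hanging bar in the side view lie within 1.5 px of a basket standing on the tray floor.
- **Robot:** It is clear of everything, with wrist force under 1 N.

**Two gaps:**
- **Contact height:** It came about 8 mm lower than I predicted from the grip height. I put this down to a poor estimate of the grip's z, because it fits the basket resting on the floor, not on a wall.
- **Final picture:** The viewer's limit of 12 was used up, so the last check was numeric only. I did not measure whether the other things stayed put, but nothing was seen or felt touching them.

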